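Return the sample-prep things to their fitted holders

TASK

Tidy the sample-prep station: put the petri dish, the amber bottle with the blue cap, the small white jar and the box of slides each into the holder made for it, which matches it in shape and size (in this order: large round with a yellow floor, middle round with a brown floor, small round with a green floor, rectangular with a blue floor). The jar has been left in the bottle's holder, so it must come out before the bottle goes in. Everything shall stand upright and flat on the floor of its holder, inside the lip; leave the dropper bottle and the timer where they are.

Things in the scene. Friction and masses are not known exactly. Their poses are not given: they have to be found in the camera images.
- dish: petri dish, a plain whitish disc 60 mm across, 16 mm high, lying flat; origin at the centre of its underside, z up. Goes to dish_holder.
- amber_bottle: dark amber reagent bottle with a blue screw cap, standing; body 45 mm across, straight at least from 20 to 55 mm above its base, 88 mm high with the cap (cap 25 mm across, from 77 mm up); origin at the centre of its underside, z up. Goes to bottle_holder.
- jar: small all-white screw-cap jar, 40 mm high; body 28 mm across, cap (upper 12 mm) 31 mm across; origin at the centre of its underside, z up. At the start it stands, wrongly, in bottle_holder. Goes to jar_holder.
- carton: card box of slides, blue with a pale lid, 31 (x) by 81 (y) by 28 (z) mm, lying flat, rigid; origin at the centre of its underside, z up, y along its length; either way round is right. Goes to carton_holder.
- dish_holder: largest round holder, yellow floor, well 76 mm across, 86 mm outside. Fixed. Grey, 7 mm high in all, floor (origin: centre of the underside) 3 mm thick, so the thing stands 3 mm above the worktop, inside a lip 5 mm wide and 4 mm above the floor; the thing's outline is drawn on the floor in a thin white line.
- bottle_holder: middle-sized round holder, dark brown floor, well 62 mm across, 72 mm outside; the white jar stands in it at the start. Fixed. Grey, 7 mm high in all, floor (origin: centre of the underside) 3 mm thick, so the thing stands 3 mm above the worktop, inside a lip 5 mm wide and 4 mm above the floor; the thing's outline is drawn on the floor in a thin white line.
- jar_holder: smallest round holder, green floor, well 47 mm across, 57 mm outside. Fixed. Grey, 7 mm high in all, floor (origin: centre of the underside) 3 mm thick, so the thing stands 3 mm above the worktop, inside a lip 5 mm wide and 4 mm above the floor; the thing's outline is drawn on the floor in a thin white line.
- carton_holder: the only rectangular holder, blue floor, well 47 (x) by 97 (y) mm, 57 by 107 mm outside; y along its length. Fixed. Grey, 7 mm high in all, floor (origin: centre of the underside) 3 mm thick, so the thing stands 3 mm above the worktop, inside a lip 5 mm wide and 4 mm above the floor; the thing's outline is drawn on the floor in a thin white line.
- dropper: bystander: slim amber bottle with a tall black dropper top, 32 mm across, 97 mm high, standing free among the things; origin at the centre of its underside. Not to be moved.
- bench_timer: bystander: white timer with three keys, 56 by 64 by 19 mm, lying at the right of the work; origin at the centre of its underside. Not to be moved.
Mind the look-alikes: they are no part of the job. What is shaped like the bottle_holder but pink or purple is not meant. There is more than one size of the carton; the job needs the middle-sized.

How it is judged:
By the outcome, as a careful person would: the job done as asked, in the order asked, and still so for the second after the job is handed in, with the robot touching nothing.
It also fails if it takes over 112 s, if anything falls off the work surface, if the arm or the gripper's body presses on something with over 40 N, if the wrist force passes 120 N, or if a joint passes its speed limit or range.

ROBOT

A 6-joint arm with a two-finger parallel gripper is mounted at the origin on a cart in front of the work surface, level with it; the furniture and walls round the work are solid. World frame = base frame: x ahead of the robot, y to its left, z up, the work surface at z = 0. Lengths are in mm, angles in rad, forces in N, time in s.
With the tool pointing down it reaches from about 400 to 925 mm from the base axis. Payload 12.5 kg.
Tool frame: the origin (TCP) lies at the very end of the fingers, on their centre line; the grasp point (between the pads) lies 19 mm behind it; z points along the fingers, x is the direction in which the jaws open and shut, and the axes are right-handed (so a half turn about z gives the same grasp; the last joint's range is limited). The gripper opens to 95 mm and grips with 3 to 60 N. Pads are 20 mm wide; open, the fingers measure 119 mm over their backs; the gripper's body (75 mm by 180 mm) begins 59 mm behind the grasp point.
Start: joints at [1.168, 0.491, 1.559, -0, 1.092, -0.106], TCP at [182.771, 597.697, 214.661] pointing down, gripper open.
Joint ranges: [-3.1, 3.1], [-0.84, 2.19], [0.05, 2.79], [-1.13, 4.28], [0.06, 2.93], [-2.69, 2.69]. Speed limits (rad/s): [2.22, 2.22, 2.79, 3.14, 3.14, 3.14].

INTERFACE

Orientations are given as [roll, pitch, yaw] about the fixed x, y, z axes, in that order (R = Rz(yaw) Ry(pitch) Rx(roll)).
In Python, from cell import env gives the robot as it stands.
- The arm moves only by the tool arm_command, never from a script. Its argument "motion" is one flat list of numbers, 7 for each row, row after row: the opening, from -1 (shut) to 1 (fully open), then the shift along the tool's x, y, z in mm, then the turn, a rotation vector about the tool's x, y, z in degrees. In form: [fingers, dx, dy, dz, rx, ry, rz, fingers, dx, dy, dz, rx, ry, rz, ...]. A call has 1 to 20 rows; each row is the pose to reach, as a shift and turn from the pose commanded when the call began, along the tool's axes at that moment; what a row does not reach only later rows make up. A row lasts 1/10 s, in which the tool goes at most 50 mm and 8.59 degrees, less where a joint would pass 70% of its speed; a pose out of reach is approached as far as the arm can. A call with a gripper value outside its range is refused whole. The fingers move at their own pace and stop on an object; the grip force is fixed at half the most. Time passes only in rows, so rows that repeat a pose let the fingers close. It gives the time, the measured TCP pose, the force and the opening at its end, in the units of the state.
- env.state(): the state, without advancing time (a new reading comes with each control period).
- env.read_camera(name): name is "scene" or "top" or "wrist"; returns (picture, depth): 480x640x3 uint8, red, green, blue; 480x640 float32, mm along the optical axis (not along the pixel's ray), 0 where there is no reading.
- env.calibration(name): a dict with "fx", "fy", "cx", "cy" (pixels), "cam_to_world" (4x4, takes a point from camera to world coordinates). Camera axes: x right, y down, z forward; pixel columns grow to the right and rows downward; lengths in mm; the calibration is good to about 2 mm. The wrist camera is an equidistant fisheye: a pixel r from the principal point sees the ray r / f radians off the axis. A picture is of the moment at which its call begins: read the wrist's pose just before it. calibration takes no time and is no camera call; for the wrist camera it gives the pose at the moment of the call.
- env.job_done(): hands the job in, once; it reports no verdict.
Trained networks look in the newest picture that a camera, given by its name, has taken for a name from the list of things; names that differ only in an ending like _2 or _b are one class to them, and where a whole thing is asked for, a point or a joint stands for the part that bears it (a point fixed in the world has none). Each returns a list of dicts, best first, with "confidence" (0 to 1); they miss things now and then, are a little off and sometimes report something else, mostly with a low value. They report only what shows in the picture. A call takes as long as a camera call. They do not tell look-alikes from the thing itself.
- env.recognise(camera, label): "location" ([column, row] in pixels, amid what is visible of it).
- env.silhouettes(camera, label): "region" (480x640 bool, what is visible of it) and "location" ([column, row] in pixels, amid what is visible of it).
- env.spot_point(camera, label): "location" ([column, row] in pixels: a listed point, or the origin of a listed thing).
The state is a dict: "t": time; "joints": joint angles; "qvel": joint speeds; "tau": joint torques, N m; "eef_pos": TCP position; "tcp_rot": TCP orientation; "ft_force": force on the tool from outside, world axes, zero at the start; "moment": the same for the moment, N m; "opening": opening from 0.0 (shut) to 1.0 (fully open).
Only numpy, scipy, OpenCV 4.12 (cv2) and the standard library are available. Lean on these libraries where they do the work, as an engineer would, in place of code of your own. Each camera call takes 0.05 s, during which the arm holds its last target.

## Working session

There is one attempt and no reset: what is moved stays moved. The work goes in short steps, Python scripts to look and compute and a tool call to move; the robot and the scene stay as the last step left them, time stands still between calls to the robot, and variables do not carry over. Pictures are saved under pics/ and viewed, and the job is handed in when it is done.

Besides the shell and the picture viewer there is one more tool, called after ">>>" as name(argument=value, ...) on one line, values as JSON. arm_command: Moves the arm, as the interface text tells. Its arguments: {"type":"object","properties":{"motion":{"type":"array","items":{"type":"number"}}},"required":["motion"]}

```bash
ls; mkdir -p pics; python3 - <<'E'
from cell import env
import cv2
for n in ['top','scene','wrist']:
    p,d=env.read_camera(n); cv2.imwrite(f'pics/{n}0.png',p[:,:,::-1])
    c=env.calibration(n); print(n,c)
print(env.state())
E
```

```text
pics
top {'fx': 557.9651652215207, 'fy': 557.9651652215207, 'cx': 312.2562034938932, 'cy': 234.0036128994307, 'cam_to_world': array([[-2.39175517e-02, -9.90440434e-01,  1.35851747e-01,
         3.60170248e+02],
       [-9.99672626e-01,  2.24593827e-02, -1.22563090e-02,
        -1.06430460e+02],
       [ 9.08799762e-03, -1.36100413e-01, -9.90653363e-01,
         1.54196450e+03],
       [ 0.00000000e+00,  0.00000000e+00,  0.00000000e+00,
         1.00000000e+00]])}
scene {'fx': 530.0274136284622, 'fy': 530.0274136284622, 'cx': 322.1688094465374, 'cy': 240.7070876565768, 'cam_to_world': array([[ 8.93723978e-01, -2.81250082e-01,  3.49507999e-01,
         9.45275889e+01],
       [-4.48142062e-01, -5.95555267e-01,  6.66695295e-01,
        -1.02707038e+03],
       [ 2.06432233e-02, -7.52470807e-01, -6.58302015e-01,
         9.54788890e+02],
       [ 0.00000000e+00,  0.00000000e+00,  0.00000000e+00,
         1.00000000e+00]])}
wrist {'fx': 371.64829954431775, 'fy': 371.64829954431775, 'cx': 316.0354929128736, 'cy': 241.0939452678894, 'cam_to_world': array([[ 2.93251267e-01,  9.16395068e-01, 
[... 272 characters left out ...]
         1.00000000e+00]])}
{'t': 0.15, 'joints': array([ 1.16840537e+00,  4.91414608e-01,  1.55933116e+00,  3.68900674e-05,
        1.09169675e+00, -1.05562129e-01]), 'qvel': array([ 5.67110805e-04, -3.50805656e-03, -1.73070336e-03, -5.94389428e-05,
        3.88452425e-05, -2.51467077e-04]), 'tau': array([ 1.76980873e-03, -6.12901282e+01, -2.58275360e+01,  6.92888210e-02,
        4.73285071e-02, -7.22288678e-05]), 'eef_pos': array([182.67959889, 597.51215974, 214.19254225]), 'tcp_rot': array([-3.14147057e+00,  8.41688776e-04,  1.27395053e+00]), 'ft_force': array([-1.01027005,  0.37391823, -0.90756627]), 'moment': array([ 0.03252712,  0.0446652 , -0.06470325]), 'opening': 1.0024538552369886}
```

View pics/top0.png

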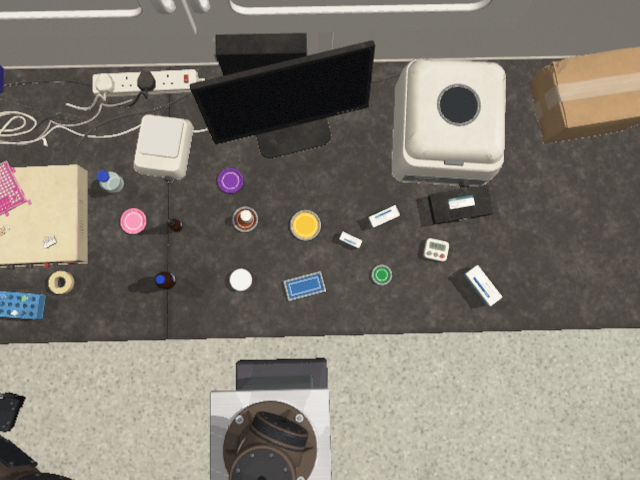

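View pics/scene0.png

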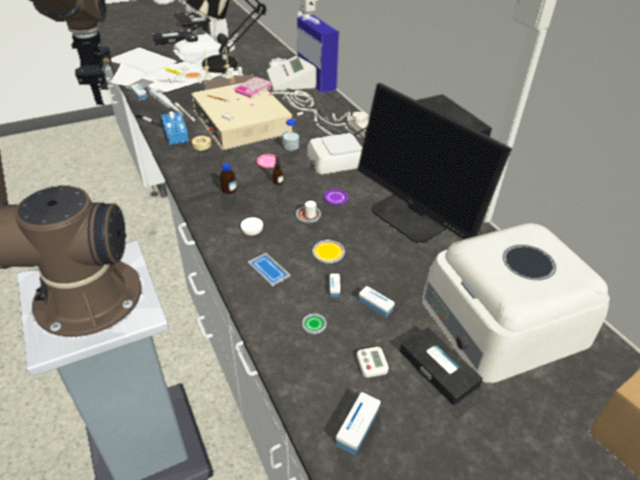

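View pics/wrist0.png

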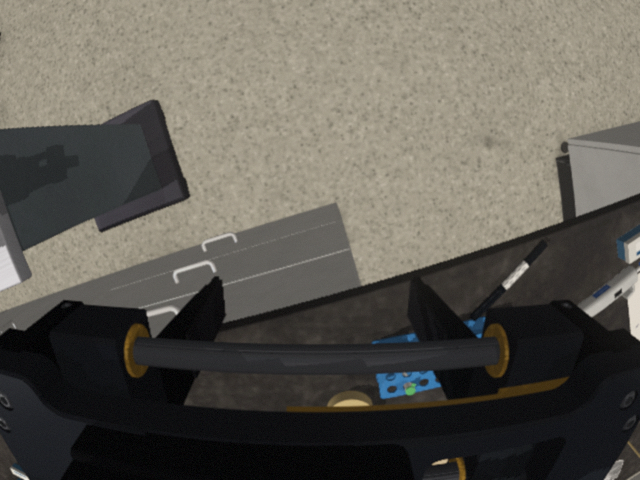

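The top view shows:
- The dish is at (240,280) and the amber bottle at (165,281).
- The jar, in the brown holder, is at (245,218).
- The yellow holder is at (305,225), the green at (382,275) and the blue at (305,286).
- There are three cartons: (349,240), (384,216) and (483,286).
- The decoys are a purple holder (230,180), a pink holder (133,221) and a clear bottle (110,180).

```bash
cat > h.py <<'E'
from cell import env
import numpy as np, cv2
np.set_printoptions(suppress=True,precision=2)
from scipy.spatial.transform import Rotation as R
def ray(c,uv,fish=False):
    uv=np.atleast_2d(uv).astype(float); x=(uv[:,0]-c['cx'])/c['fx']; y=(uv[:,1]-c['cy'])/c['fy']
    if fish:
        r=np.hypot(x,y)+1e-12; d=np.c_[x/r*np.sin(r),y/r*np.sin(r),np.cos(r)]
    else: d=np.c_[x,y,np.ones(len(x))]
    return d@c['cam_to_world'][:3,:3].T
def hit(c,uv,z,fish=False):
    d=ray(c,uv,fish); o=c['cam_to_world'][:3,3]
    return (o+d*((z-o[2])/d[:,2])[:,None])
def world(c,d,m,fish=False):
    v,u=np.nonzero(m&(d>0)); z=d[v,u]
    if fish:
        x=(u-c['cx'])/c['fx'];y=(v-c['cy'])/c['fy'];r=np.hypot(x,y)+1e-12
        dc=np.c_[x/r*np.tan(r),y/r*np.tan(r),np.ones(len(x))]
    else: dc=np.c_[(u-c['cx'])/c['fx'],(v-c['cy'])/c['fy'],np.ones(len(u))]
    return dc*z[:,None]@c['cam_to_world'][:3,:3].T+c['cam_to_world'][:3,3]
E
python3 - <<'E'
from h import *
H={'dish':16,'amber_bottle':88,'jar':43,'carton':28,'dish_holder':5,'bottle_holder':5,'jar_holder':5,'carton_holder':5,'dropper':90,'bench_timer':19}
for cam in ['top','scene']:
    p,d=env.read_camera(cam);c=env.calibration(cam)
    for n,h in H.items():
        for s in env.silhouettes(cam,n)[:4]:
            m=s['region'];w=world(c,d,m)
            if len(w)==0: continue
            t=w[w[:,2]>np.percentile(w[:,2],95)-4]
            print(cam,n,'%.2f'%s['confidence'],np.array(s['location']),m.sum(),'hit',hit(c,s['location'],h)[0],'med',np.median(w,0),'top',(t.min(0)+t.max(0))/2)
E
```

```text
top dish 0.63 [240.4 279.7] 379 hit [448.13  73.59  16.  ] med [447.49  72.46  16.69] top [447.31  72.87  21.53]
top dish 0.45 [383.8 274.3] 345 hit [ 453.71 -318.4    16.  ] med [ 452.21 -314.1     4.54] top [ 452.28 -312.99   12.02]
top amber_bottle 0.58 [166.7 281.5] 296 hit [443.8  256.03  88.  ] med [447.78 264.64  64.41] top [450.34 272.15  92.09]
top carton 0.94 [382.7 218. ] 349 hit [ 607.85 -320.12   28.  ] med [ 610.93 -323.31   27.89] top [ 611.3  -322.12   34.3 ]
top carton 0.80 [483.2 285.9] 728 hit [ 415.25 -585.25   28.  ] med [ 416.42 -581.71   36.26] top [ 414.83 -582.75   41.92]
top carton 0.73 [350.6 242.5] 197 hit [ 541.96 -229.45   28.  ] med [ 549.38 -228.61   20.95] top [ 547.96 -230.93   26.  ]
top carton 0.69 [244.6 217.7] 434 hit [617.19  59.57  28.  ] med [610.33  61.36   5.52] top [613.53  59.99  30.08]
top dish_holder 0.68 [305.2 221.1] 735 hit [ 607.7  -106.64    5.  ] med [ 596.5  -105.71    4.7 ] top [ 594.49 -105.94   12.03]
top bottle_holder 0.85 [228.8 183.9] 503 hit [718.4  105.73   5.  ] med [726.3  102.23   5.17] top [726.01 100.58  13.35]
top bo
[... 2650 characters left out ...]
 ] med [445.72 256.59  46.72] top [447.89 267.84  87.89]
scene carton_holder 0.62 [267.6 270. ] 702 hit [ 421.88 -107.17    5.  ] med [ 427.01 -102.95    4.15] top [ 426.41 -102.81    8.63]
scene dropper 0.59 [277.6 171.7] 232 hit [572.99 175.97  90.  ] med [598.87 242.02  38.51] top [601.52 245.99  89.73]
scene bench_timer 0.77 [368.3 362.8] 759 hit [ 503.32 -473.94   19.  ] med [ 514.16 -473.24   15.37] top [ 515.87 -470.11   19.17]
scene bench_timer 0.51 [267.5 270.6] 705 hit [ 416.01 -122.62   19.  ] med [ 427.1  -103.54    4.11] top [ 426.41 -102.81    8.63]
scene bench_timer 0.24 [312.9 322.6] 390 hit [ 445.24 -323.63   19.  ] med [ 452.19 -314.04    4.23] top [ 452.75 -314.89    7.96]
```

```bash
python3 - <<'E'
from h import *
p,d=env.read_camera('top');c=env.calibration('top')
w=world(c,d,np.ones_like(d,bool))
for lo,hi in [(60,110),(110,200),(200,500)]:
  m=(w[:,2]>lo)&(w[:,2]<hi)&(w[:,0]>380)&(w[:,0]<780)&(w[:,1]<350)&(w[:,1]>-650)
  q=w[m]; 
  for y0 in range(-650,350,50):
    s=q[(q[:,1]>=y0)&(q[:,1]<y0+50)]
    if len(s)>4: print(lo,hi,'y',y0,'x min %.0f max %.0f n %d'%(s[:,0].min(),s[:,0].max(),len(s)))
# carton angles by height mask
for n,(x,y),lo,hi in [('carton',(611,-323),15,40),]:
  m=(w[:,2]>lo)&(w[:,2]<hi)&(abs(w[:,0]-x)<60)&(abs(w[:,1]-y)<60)
  r=cv2.minAreaRect(w[m][:,:2].astype(np.float32)); print(n,r)
for n,(x,y) in [('ch',(427,-102))]:
  m=(w[:,2]>3.0)&(w[:,2]<20)&(abs(w[:,0]-x)<70)&(abs(w[:,1]-y)<70)
  print(n,cv2.minAreaRect(w[m][:,:2].astype(np.float32)))
pp=cv2.resize(p[150:320,130:520],None,fx=2,fy=2,interpolation=cv2.INTER_CUBIC)
cv2.imwrite('pics/topz.png',pp[:,:,::-1])
E
```

```text
60 110 y -650 x min 696 max 700 n 9
60 110 y -600 x min 682 max 699 n 104
60 110 y -550 x min 680 max 704 n 160
60 110 y -500 x min 699 max 708 n 110
60 110 y -450 x min 703 max 713 n 110
60 110 y -400 x min 707 max 779 n 172
60 110 y 200 x min 593 max 778 n 58
60 110 y 250 x min 431 max 779 n 242
60 110 y 300 x min 751 max 780 n 33
110 200 y -650 x min 697 max 779 n 159
110 200 y -600 x min 694 max 780 n 774
110 200 y -550 x min 699 max 780 n 762
110 200 y -500 x min 703 max 780 n 739
110 200 y -450 x min 706 max 780 n 711
110 200 y -400 x min 710 max 780 n 652
200 500 y -550 x min 748 max 776 n 5
carton ((612.4197387695312, -323.76507568359375), (31.57335662841797, 81.8738784790039), 22.974878311157227)
ch ((426.7623596191406, -102.71088409423828), (139.20156860351562, 139.69796752929688), 89.63776397705078)
```

View pics/topz.png

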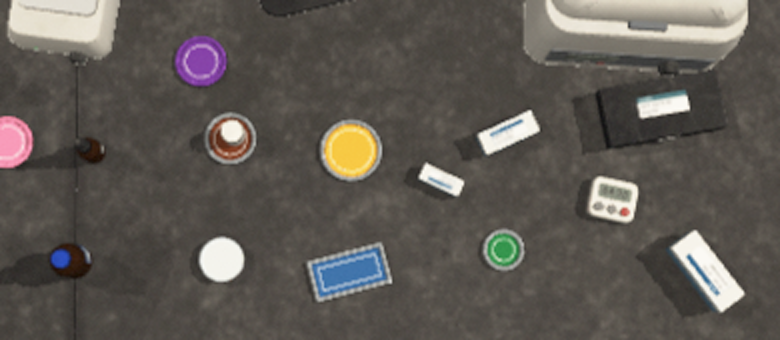

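```bash
python3 - <<'E'
from h import *
for cam in ['top','scene']:
  p,d=env.read_camera(cam);c=env.calibration(cam)
  hsv=cv2.cvtColor(p,cv2.COLOR_RGB2HSV)
  w=world(c,d,np.ones_like(d,bool)); 
  for n,(x,y),h0,h1,z in [('dish_holder',(595,-107),18,35,3),('jar_holder',(452,-314),40,85,3),('carton_holder',(427,-102),95,125,3),('bottle_holder',(613,60),0,15,3)]:
    cc=hit(c,[[0,0]],0)
    m=((hsv[...,0]>=h0)&(hsv[...,0]<=h1)&(hsv[...,1]>90)).astype(np.uint8)
    uv=np.argwhere(m)[:,::-1]; q=hit(c,uv,z); k=(np.hypot(q[:,0]-x,q[:,1]-y)<70); q=q[k][:,:2].astype(np.float32)
    if len(q)<10: print(n,'few',len(q));continue
    print(cam,n,len(q),'circ',cv2.minEnclosingCircle(q),'rect',cv2.minAreaRect(q),'mid',(q.min(0)+q.max(0))/2)
  # heights
  for n,(x,y),r,lo,hi in [('dish',(447,71),45,8,30),('bottle',(449,269),40,25,70),('bcap',(449,269),40,80,99),('jar',(616,58),30,25,60),('carton',(612,-324),60,15,45)]:
    m=(w[:,2]>lo)&(w[:,2]<hi)&(np.hypot(w[:,0]-x,w[:,1]-y)<r); q=w[m]
    if len(q)>5: print(cam,n,len(q),'circ',cv2.minEnclosingCircle(q[:,:2].astype(np.float32)),'mid',(q.min(0)+q.max(0))/2,cv2.minAreaRect(q[:,:2].astype(np.float32)))
E
```

```text
top dish_holder 557 circ ((597.8859252929688, -106.24413299560547), 37.52609634399414) rect ((597.1388549804688, -105.84988403320312), (72.57998657226562, 73.38723754882812), 88.7217788696289) mid [ 597.2  -105.92]
top jar_holder 157 circ ((454.0948791503906, -313.41064453125), 21.62893295288086) rect ((454.16546630859375, -312.4541015625), (40.65509033203125, 41.35768127441406), 43.141597747802734) mid [ 454.17 -313.79]
top carton_holder 440 circ ((428.8836669921875, -99.33401489257812), 50.41294860839844) rect ((428.6637878417969, -99.815673828125), (44.68647003173828, 94.93115234375), 13.581124305725098) mid [428.94 -99.39]
top bottle_holder 192 circ ((618.060791015625, 62.039573669433594), 29.388931274414062) rect ((617.8369140625, 61.240386962890625), (55.819698333740234, 56.706298828125), 89.42886352539062) mid [617.86  61.23]
top dish 388 circ ((450.02825927734375, 70.36268615722656), 39.11819839477539) mid [450.57  68.58  16.83] ((446.42034912109375, 68.36944580078125), (68.77458953857422, 63.2320671081543), 39.702850341796875)
top bottle 177 circ ((449.0293884277344, 272.425
[... 1993 characters left out ...]
5715332031), (35.26321029663086, 45.233097076416016), 69.94540405273438)
scene bcap 47 circ ((448.474609375, 270.64630126953125), 13.596199989318848) mid [448.77 269.99  86.67] ((449.2057189941406, 270.18634033203125), (25.13983154296875, 22.97566795349121), 82.31783294677734)
scene jar 101 circ ((618.8429565429688, 51.21379852294922), 17.725980758666992) mid [620.57  51.73  35.9 ] ((619.2926635742188, 51.993019104003906), (31.36470603942871, 28.97787094116211), 36.944149017333984)
scene carton 439 circ ((612.55908203125, -324.70098876953125), 43.40152359008789) mid [ 613.15 -326.06   23.67] ((611.2371215820312, -325.4569396972656), (35.89833068847656, 83.28993225097656), 22.875404357910156)
```

```bash
cat >> h.py <<'E'
def plan(*tg):
    s=env.state(); p=s['eef_pos']; M=R.from_euler('xyz',s['tcp_rot'])
    print('t',round(s['t'],2),'at',p,'rpy',s['tcp_rot'],'op',round(s['opening'],3),'F',s['ft_force'])
    for (x,y,z,yaw) in tg:
        d=M.inv().apply(np.array([x,y,z])-p)
        rv=(M.inv()*R.from_euler('xyz',[np.pi,0,np.radians(yaw)])).as_rotvec(degrees=True)
        print('->',(x,y,z,yaw),'d',np.round(d,1),'rv',np.round(rv,1),'rows',max(np.linalg.norm(d)/50,np.linalg.norm(rv)/8.6))
E
python3 -c "
from h import *
plan((448,70.5,120,0),(448,70.5,7,0))"
```

```text
t 1.4 at [182.8  597.7  214.69] rpy [ 3.14 -0.    1.27] op 1.0 F [1.14 0.36 0.08]
-> (448, 70.5, 120, 0) d [-426.6  407.8   94.6] rv [-0. -0. 73.] rows 11.953895799708917
-> (448, 70.5, 7, 0) d [-426.6  407.8  207.6] rv [-0. -0. 73.] rows 12.512504915203657
```

>>> arm_command(motion=[1,-426.6,407.8,94.6,0,0,73,1,-426.6,407.8,94.6,0,0,73,1,-426.6,407.8,94.6,0,0,73,1,-426.6,407.8,94.6,0,0,73,1,-426.6,407.8,94.6,0,0,73,1,-426.6,407.8,94.6,0,0,73,1,-426.6,407.8,94.6,0,0,73,1,-426.6,407.8,94.6,0,0,73,1,-426.6,407.8,94.6,0,0,73,1,-426.6,407.8,94.6,0,0,73,1,-426.6,407.8,94.6,0,0,73,1,-426.6,407.8,94.6,0,0,73,1,-426.6,407.8,94.6,0,0,73,1,-426.6,407.8,94.6,0,0,73,1,-426.6,407.8,94.6,0,0,73,1,-426.6,407.8,94.6,0,0,73])

```text
t: 3.0
eef_pos: [447.6, 71.6, 120.3]
tcp_rot: [-3.141, -0.0, 0.002]
ft_force: [-0.0, 0.4, 0.8]
opening: 1.001
```

```bash
python3 - <<'E'
from h import *
plan((448,70.5,7,0))
c=env.calibration('wrist');p,d=env.read_camera('wrist'); cv2.imwrite('pics/w1.png',p[:,:,::-1])
w=world(c,d,np.ones_like(d,bool),True)
m=(w[:,2]>9)&(w[:,2]<25)&(np.hypot(w[:,0]-448,w[:,1]-70)<50)
q=w[m]; print(len(q),(q.min(0)+q.max(0))/2,q.max(0)-q.min(0),cv2.minEnclosingCircle(q[:,:2].astype(np.float32)))
E
```

```text
t 3.0 at [447.57  71.6  120.31] rpy [-3.14 -0.    0.  ] op 1.001 F [-0.02  0.36  0.81]
-> (448, 70.5, 7, 0) d [  0.4   1.1 113.3] rv [-0.  -0.   0.1] rows 2.266261001277011
4586 [447.83  73.83  13.23] [59.08 59.92  8.42] ((447.7085266113281, 73.8565673828125), 30.462860107421875)
```

View pics/w1.png

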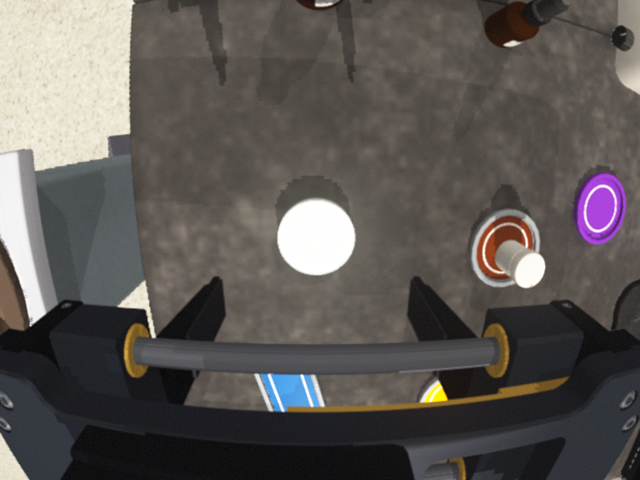

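The wrist view shows the dish at (316,237), between the jaws in x. The holder with the jar is at (505,247) and the purple decoy at (601,208).

>>> arm_command(motion=[1,0.4,-1.0,60,0,0,0,1,0.4,-1.0,100,0,0,0,1,0.4,-1.0,113.3,0,0,0,1,0.4,-1.0,113.3,0,0,0,-1,0.4,-1.0,113.3,0,0,0,-1,0.4,-1.0,113.3,0,0,0,-1,0.4,-1.0,113.3,0,0,0,-1,0.4,-1.0,113.3,0,0,0,-1,0.4,-1.0,113.3,0,0,0,-1,0.4,-1.0,113.3,0,0,0,-1,0.4,-1.0,113.3,0,0,0])

```text
t: 4.15
eef_pos: [448.6, 71.5, 7.2]
tcp_rot: [-3.141, -0.001, -0.0]
ft_force: [-0.9, 0.2, 8.0]
opening: 0.62
```

```bash
python3 - <<'E'
from h import *
plan((448,72.5,60,0),(596,-106.5,60,0),(596,-106.5,10.5,0))
E
```

```text
t 4.15 at [448.63  71.48   7.21] rpy [-3.14 -0.   -0.  ] op 0.62 F [-0.92  0.2   8.04]
-> (448, 72.5, 60, 0) d [ -0.6  -1.  -52.8] rv [-0.  -0.1 -0. ] rows 1.056071649508498
-> (596, -106.5, 60, 0) d [147.4 178.  -52.7] rv [-0.  -0.1 -0. ] rows 4.740618714623595
-> (596, -106.5, 10.5, 0) d [147.4 178.   -3.2] rv [-0.  -0.1 -0. ] rows 4.622021080255608
```

>>> arm_command(motion=[-1,0,0,-30,0,0,0,-1,0,0,-70,0,0,0,-1,147.4,178,-70,0,0,0,-1,147.4,178,-70,0,0,0,-1,147.4,178,-70,0,0,0,-1,147.4,178,-70,0,0,0,-1,147.4,178,-70,0,0,0,-1,147.4,178,-70,0,0,0,-1,147.4,178,-70,0,0,0,-1,147.4,178,-70,0,0,0])

```text
t: 5.15
eef_pos: [594.8, -105.5, 76.6]
tcp_rot: [-3.141, 0.001, 0.001]
ft_force: [-0.7, -0.3, -0.6]
opening: 0.62
```

```bash
python3 - <<'E'
from h import *
plan((596,-106.5,10.5,0))
c=env.calibration('wrist');p,d=env.read_camera('wrist'); cv2.imwrite('pics/w2.png',p[:,:,::-1])
w=world(c,d,np.ones_like(d,bool),True)
for z0,z1,n in [(9,150,'above'),(5,12,'lip')]:
  m=(w[:,2]>z0)&(w[:,2]<z1)&(np.hypot(w[:,0]-596,w[:,1]+106)<60); q=w[m]
  print(n,len(q),q.min(0) if len(q) else 0,q.max(0) if len(q) else 0)
E
```

```text
t 5.15 at [ 594.82 -105.54   76.6 ] rpy [-3.14  0.    0.  ] op 0.62 F [-0.72 -0.35 -0.61]
-> (596, -106.5, 10.5, 0) d [ 1.3  1.  66.1] rv [-0.   0.1  0. ] rows 1.3223537432069952
above 15654 [ 554.81 -127.23   73.15] [635.59 -72.54 149.92]
lip 1541 [ 553.38 -121.44    5.  ] [638.46 -62.96   8.21]
```

View pics/w2.png

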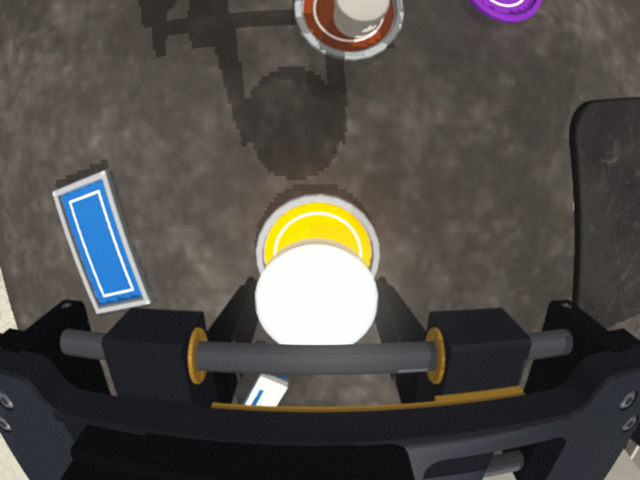

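>>> arm_command(motion=[-1,0,1.5,40,0,0,0,-1,0,1.5,60,0,0,0,-1,0,1.5,66.5,0,0,0,-1,0,1.5,66.5,0,0,0,-1,0,1.5,66.5,0,0,0,1,0,1.5,66.5,0,0,0,1,0,1.5,66.5,0,0,0,1,0,1.5,66.5,0,0,0,1,0,1.5,66.5,0,0,0,1,0,1.5,20,0,0,0,1,0,1.5,-30,0,0,0,1,0,1.5,-50,0,0,0,1,0,1.5,-50,0,0,0])

```text
t: 6.5
eef_pos: [597.0, -108.4, 130.1]
tcp_rot: [3.14, -0.006, -0.0]
ft_force: [0.7, 0.5, -1.0]
opening: 0.999
```

```bash
python3 - <<'E'
from h import *
plan((620,53.5,120,0),(620,53.5,12,0))
p,d=env.read_camera('wrist'); cv2.imwrite('pics/w3.png',p[:,:,::-1])
E
```

```text
t 6.5 at [ 597.04 -108.4   130.12] rpy [ 3.14 -0.01 -0.  ] op 0.999 F [ 0.68  0.54 -1.03]
-> (620, 53.5, 120, 0) d [  22.9 -161.9   10. ] rv [ 0.1 -0.3 -0. ] rows 3.276624787565219
-> (620, 53.5, 12, 0) d [  22.3 -162.1  118. ] rv [ 0.1 -0.3 -0. ] rows 4.034433341640774
```

View pics/w3.png

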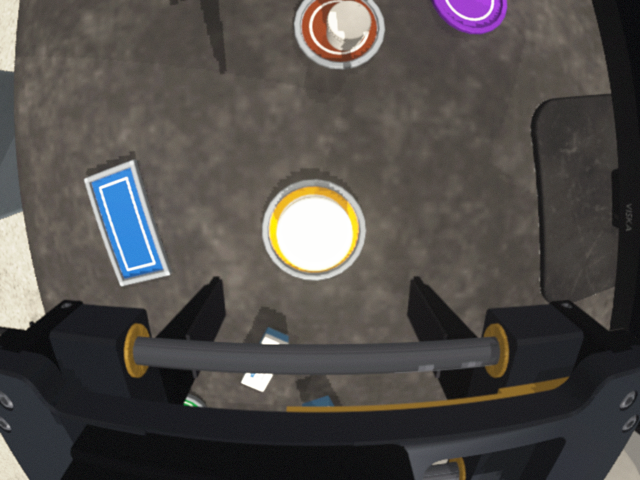

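The dish sits in the yellow holder at (314,230), inside the lip. Next is the jar.

>>> arm_command(motion=[1,23,-162,10,0,0,0,1,23,-162,10,0,0,0,1,23,-162,10,0,0,0,1,23,-162,10,0,0,0,1,23,-162,10,0,0,0,1,23,-162,10,0,0,0,1,23,-162,10,0,0,0])

```text
t: 7.25
eef_pos: [618.6, 52.4, 116.3]
tcp_rot: [3.142, 0.001, -0.002]
ft_force: [0.0, -0.1, -0.5]
opening: 1.0
```

```bash
python3 - <<'E'
from h import *
plan((620,53.5,14,0))
c=env.calibration('wrist');p,d=env.read_camera('wrist'); cv2.imwrite('pics/w4.png',p[:,:,::-1])
w=world(c,d,np.ones_like(d,bool),True)
for z0,z1,n in [(35,55,'jar'),(5,12,'lip')]:
  m=(w[:,2]>z0)&(w[:,2]<z1)&(np.hypot(w[:,0]-617,w[:,1]-59)<45); q=w[m]
  print(n,len(q),q.min(0),q.max(0),cv2.minEnclosingCircle(q[:,:2].astype(np.float32)))
E
```

```text
t 7.25 at [618.59  52.45 116.29] rpy [ 3.14  0.   -0.  ] op 1.0 F [ 0.02 -0.13 -0.52]
-> (620, 53.5, 14, 0) d [  1.5  -1.1 102.3] rv [ 0.   0.  -0.1] rows 2.0461290128026595
jar 1517 [605.38  40.73  35.07] [635.67  71.1   44.98] ((620.6657104492188, 55.66679763793945), 15.63370132446289)
lip 1454 [580.46  26.39   5.  ] [650.92  97.74  11.93] ((616.2068481445312, 61.954498291015625), 36.023563385009766)
```

View pics/w4.png

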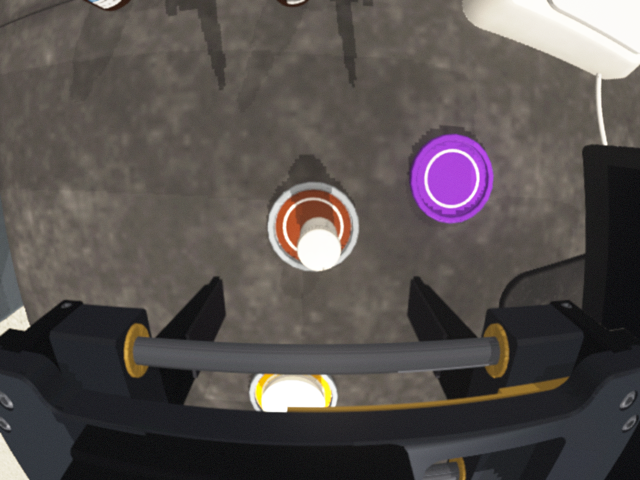

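>>> arm_command(motion=[1,1.6,-1.0,50,0,0,0,1,1.6,-1.0,90,0,0,0,1,1.6,-1.0,103,0,0,0,1,1.6,-1.0,103,0,0,0,-1,1.6,-1.0,103,0,0,0,-1,1.6,-1.0,103,0,0,0,-1,1.6,-1.0,103,0,0,0,-1,1.6,-1.0,103,0,0,0,-1,1.6,-1.0,103,0,0,0,-1,1.6,-1.0,103,0,0,0,-1,1.6,-1.0,103,0,0,0,-1,1.6,-1.0,103,0,0,0,-1,1.6,-1.0,103,0,0,0])

```text
t: 8.6
eef_pos: [620.4, 55.0, 13.7]
tcp_rot: [-3.142, 0.0, -0.0]
ft_force: [-0.8, -0.5, -1.0]
opening: 0.302
```

```bash
python3 - <<'E'
from h import *
plan((453,-313.6,100,0),(453,-313.6,14.5,0))
E
```

```text
t 8.6 at [620.36  55.    13.68] rpy [-3.14  0.   -0.  ] op 0.302 F [-0.83 -0.49 -0.97]
-> (453, -313.6, 100, 0) d [-167.4  368.6  -86.3] rv [-0.  0. -0.] rows 8.278254675345948
-> (453, -313.6, 14.5, 0) d [-167.3  368.6   -0.8] rv [-0.  0. -0.] rows 8.096273628036956
```

>>> arm_command(motion=[-1,0,0,-40,0,0,0,-1,0,0,-85,0,0,0,-1,-167.4,368.6,-85,0,0,0,-1,-167.4,368.6,-85,0,0,0,-1,-167.4,368.6,-85,0,0,0,-1,-167.4,368.6,-85,0,0,0,-1,-167.4,368.6,-85,0,0,0,-1,-167.4,368.6,-85,0,0,0,-1,-167.4,368.6,-85,0,0,0,-1,-167.4,368.6,-85,0,0,0,-1,-167.4,368.6,-85,0,0,0,-1,-167.4,368.6,-85,0,0,0,-1,-167.4,368.6,-85,0,0,0,-1,-167.4,368.6,-85,0,0,0])

```text
t: 10.0
eef_pos: [453.5, -312.3, 98.7]
tcp_rot: [-3.141, 0.0, 0.002]
ft_force: [0.3, -0.2, 0.0]
opening: 0.302
```

```bash
python3 - <<'E'
from h import *
plan((453,-313.6,14,0))
c=env.calibration('wrist');p,d=env.read_camera('wrist'); cv2.imwrite('pics/w5.png',p[:,:,::-1])
w=world(c,d,np.ones_like(d,bool),True)
m=(w[:,2]>5)&(w[:,2]<12)&(np.hypot(w[:,0]-453,w[:,1]+313)<45); q=w[m]
print(len(q),q.min(0),q.max(0),cv2.minEnclosingCircle(q[:,:2].astype(np.float32)))
t=env.state()['eef_pos'];m=(w[:,2]>100)&(w[:,2]<140)&(np.hypot(w[:,0]-t[0],w[:,1]-t[1])<16.5); q=w[m]
print(len(q),q.min(0),q.max(0))
E
```

```text
t 10.0 at [ 453.52 -312.34   98.7 ] rpy [-3.14  0.    0.  ] op 0.302 F [ 0.27 -0.2   0.03]
-> (453, -313.6, 14, 0) d [-0.5  1.3 84.7] rv [-0.   0.   0.1] rows 1.694137853315653
1086 [ 424.67 -335.54    5.02] [ 480.62 -284.99    8.59] ((452.37371826171875, -312.7118835449219), 28.579174041748047)
4156 [ 439.37 -320.34  100.02] [ 468.35 -296.1   139.51]
```

View pics/w5.png

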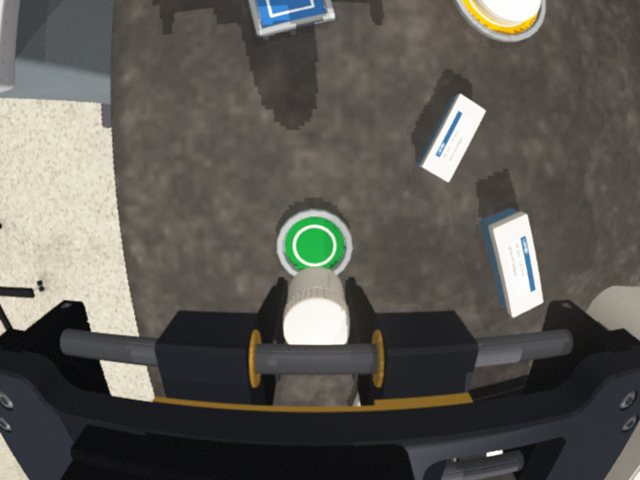

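>>> arm_command(motion=[-1,-0.4,0,45,0,0,0,-1,-0.4,0,75,0,0,0,-1,-0.4,0,84.5,0,0,0,-1,-0.4,0,84.5,0,0,0,-1,-0.4,0,84.5,0,0,0,0.2,-0.4,0,84.5,0,0,0,1,-0.4,0,84.5,0,0,0,1,-0.4,0,84.5,0,0,0,1,-0.4,0,84.5,0,0,0,1,-0.4,0,40,0,0,0,1,-0.4,0,-10,0,0,0,1,-0.4,0,-30,0,0,0,1,-0.4,0,-30,0,0,0,1,-0.4,0,-30,0,0,0])

```text
t: 11.45
eef_pos: [452.4, -313.5, 128.6]
tcp_rot: [3.141, -0.0, -0.0]
ft_force: [-0.6, 0.1, -0.5]
opening: 0.976
```

```bash
python3 - <<'E'
from h import *
plan((449,271,130,0),(449,271,130,35))
c=env.calibration('wrist');p,d=env.read_camera('wrist'); cv2.imwrite('pics/w6.png',p[:,:,::-1])
w=world(c,d,np.ones_like(d,bool),True)
for z0,z1 in [(35,60),(5,12)]:
  m=(w[:,2]>z0)&(w[:,2]<z1)&(np.hypot(w[:,0]-453,w[:,1]+313)<45); q=w[m]
  print(len(q),q.min(0),q.max(0),cv2.minEnclosingCircle(q[:,:2].astype(np.float32)))
E
```

```text
t 11.45 at [ 452.37 -313.48  128.56] rpy [ 3.14 -0.   -0.  ] op 0.976 F [-0.58  0.1  -0.46]
-> (449, 271, 130, 0) d [  -3.5 -584.5   -1.5] rv [ 0. -0. -0.] rows 11.68992726766918
-> (449, 271, 130, 35) d [  -3.5 -584.5   -1.5] rv [  0.  -0. -35.] rows 11.68992726766918
1380 [ 438.61 -327.18   35.02] [ 468.82 -297.     45.02] ((453.7117614746094, -312.18463134765625), 15.634997367858887)
977 [ 424.69 -339.79    5.01] [ 480.61 -284.41   11.73] ((452.441162109375, -312.45989990234375), 28.547780990600586)
```

View pics/w6.png

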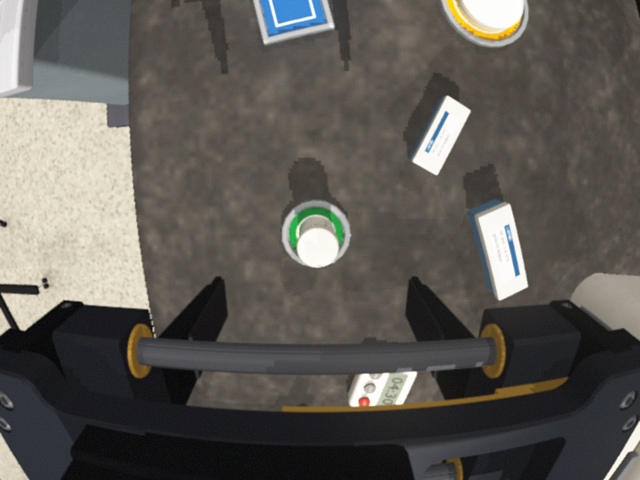

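The jar stands in the green holder at (316,236), about 1.3 mm from its centre. Next is the amber bottle.

>>> arm_command(motion=[1,-3.4,-584.5,-1.5,0,0,0,1,-3.4,-584.5,-1.5,0,0,0,1,-3.4,-584.5,-1.5,0,0,0,1,-3.4,-584.5,-1.5,0,0,0,1,-3.4,-584.5,-1.5,0,0,0,1,-3.4,-584.5,-1.5,0,0,0,1,-3.4,-584.5,-1.5,0,0,0,1,-3.4,-584.5,-1.5,0,0,0,1,-3.4,-584.5,-1.5,0,0,0,1,-3.4,-584.5,-1.5,0,0,0,1,-3.4,-584.5,-1.5,0,0,0,1,-3.4,-584.5,-1.5,0,0,0,1,-3.4,-584.5,-1.5,0,0,0,1,-3.4,-584.5,-1.5,0,0,0,1,-3.4,-584.5,-1.5,0,0,0,1,-3.4,-584.5,-1.5,0,0,0,1,-3.4,-584.5,-1.5,0,0,0,1,-3.4,-584.5,-1.5,0,0,0])

```text
t: 13.3
eef_pos: [449.4, 270.3, 130.3]
tcp_rot: [-3.141, -0.0, -0.001]
ft_force: [-0.7, 0.2, 0.1]
opening: 1.001
```

```bash
python3 - <<'E'
from h import *
c=env.calibration('wrist');p,d=env.read_camera('wrist'); cv2.imwrite('pics/w7.png',p[:,:,::-1])
w=world(c,d,np.ones_like(d,bool),True)
for z0,z1 in [(80,100),(20,60)]:
  m=(w[:,2]>z0)&(w[:,2]<z1)&(np.hypot(w[:,0]-449,w[:,1]-271)<40); q=w[m]
  print(len(q),q.min(0),q.max(0),cv2.minEnclosingCircle(q[:,:2].astype(np.float32)))
plan((449,271,25,0))
E
```

```text
1233 [437.95 262.44  80.07] [461.58 286.9   89.73] ((449.6394348144531, 274.7118225097656), 12.51318073272705)
966 [427.42 259.67  20.03] [471.96 297.63  59.99] ((449.7492370605469, 275.2467956542969), 22.625804901123047)
t 13.35 at [449.39 270.39 130.34] rpy [-3.14 -0.   -0.  ] op 1.001 F [-0.35 -0.8  -0.1 ]
-> (449, 271, 25, 0) d [ -0.4  -0.6 105.3] rv [-0.  -0.  -0.1] rows 2.106890963628685
```

View pics/w7.png

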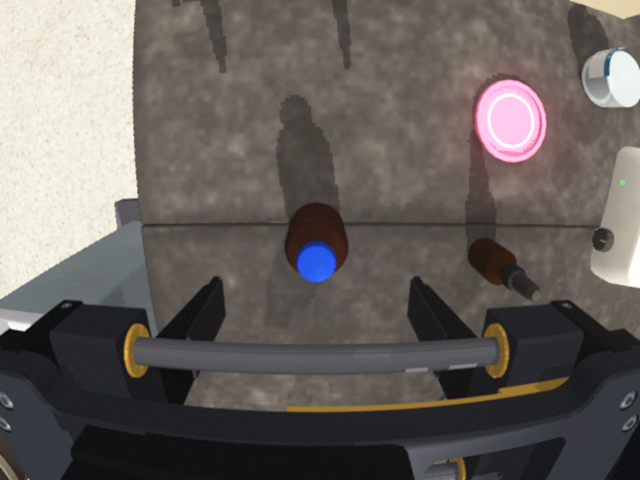

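>>> arm_command(motion=[1,0.6,-2.8,10,0,0,0,1,0.6,-2.8,55,0,0,0,1,0.6,-2.8,90,0,0,0,1,0.6,-2.8,105,0,0,0,1,0.6,-2.8,105,0,0,0,-1,0.6,-2.8,105,0,0,0,-1,0.6,-2.8,105,0,0,0,-1,0.6,-2.8,105,0,0,0,-1,0.6,-2.8,105,0,0,0,-1,0.6,-2.8,105,0,0,0,-1,0.6,-2.8,105,0,0,0,-1,0.6,-2.8,105,0,0,0,-1,0.6,-2.8,105,0,0,0])

```text
t: 14.65
eef_pos: [449.8, 273.7, 25.3]
tcp_rot: [-3.141, -0.0, -0.0]
ft_force: [0.7, -0.1, 2.4]
opening: 0.464
```

```bash
python3 - <<'E'
from h import *
plan((616.5,61,100,0),(616.5,61,100,-10))
E
```

```text
t 14.65 at [449.82 273.7   25.34] rpy [-3.14 -0.   -0.  ] op 0.464 F [ 0.65 -0.07  2.42]
-> (616.5, 61, 100, 0) d [166.7 212.7 -74.7] rv [-0. -0. -0.] rows 5.607088103387496
-> (616.5, 61, 100, -10) d [166.7 212.7 -74.7] rv [-0. -0. 10.] rows 5.607088103387496
```

>>> arm_command(motion=[-1,0,0,-25,0,0,0,-1,0,0,-60,0,0,0,-1,20,25,-75,0,0,0,-1,45,57,-75,0,0,0,-1,70,89,-75,0,0,0,-1,95,121,-75,0,0,0,-1,120,153,-75,0,0,0,-1,145,185,-75,0,0,0,-1,160,204,-75,0,0,0,-1,166.7,212.7,-75,0,0,0,-1,166.7,212.7,-75,0,0,0,-1,166.7,212.7,-75,0,0,0,-1,166.7,212.7,-75,0,0,0])

```text
t: 15.95
eef_pos: [615.7, 62.2, 100.2]
tcp_rot: [-3.141, 0.001, 0.001]
ft_force: [-0.3, -0.2, -0.7]
opening: 0.464
```

```bash
python3 - <<'E'
from h import *
plan((616.5,61,28,0))
c=env.calibration('wrist');p,d=env.read_camera('wrist'); cv2.imwrite('pics/w8.png',p[:,:,::-1])
w=world(c,d,np.ones_like(d,bool),True)
m=(w[:,2]>5)&(w[:,2]<12)&(np.hypot(w[:,0]-616,w[:,1]-61)<45); q=w[m]
print(len(q),q.min(0),q.max(0))
m=(w[:,2]>155)&(w[:,2]<168)&(np.hypot(w[:,0]-616,w[:,1]-61)<20); q=w[m]
print(len(q),q.min(0),q.max(0))
E
```

```text
t 15.95 at [615.69  62.19 100.24] rpy [-3.14  0.    0.  ] op 0.464 F [-0.3  -0.25 -0.74]
-> (616.5, 61, 28, 0) d [ 0.8  1.2 72.2] rv [-0.   0.   0.1] rows 1.4451201457498504
1175 [580.59  42.53   5.01] [651.9   97.34   8.4 ]
1454 [603.97  50.98 155.04] [627.52  76.4  164.4 ]
```

View pics/w8.png

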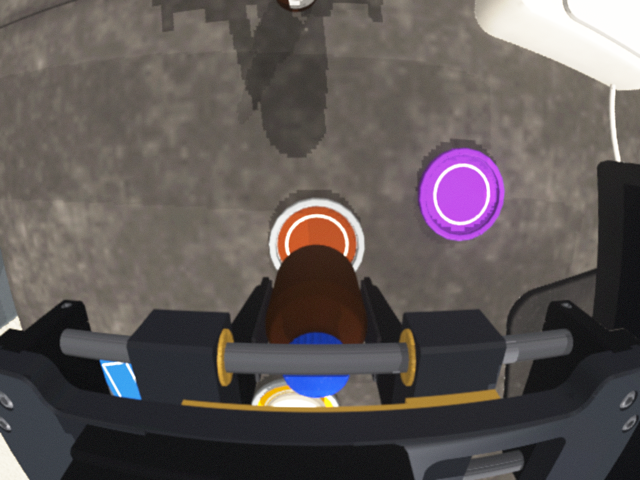

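>>> arm_command(motion=[-1,-0.3,1,35,0,0,0,-1,-0.3,1,62,0,0,0,-1,-0.3,1,71.7,0,0,0,-1,-0.3,1,71.7,0,0,0,-1,-0.3,1,71.7,0,0,0,0.3,-0.3,1,71.7,0,0,0,1,-0.3,1,71.7,0,0,0,1,-0.3,1,71.7,0,0,0,1,-0.3,1,71.7,0,0,0,1,-0.3,1,71.7,0,0,0,1,-0.3,1,40,0,0,0,1,-0.3,1,-5,0,0,0,1,-0.3,1,-40,0,0,0,1,-0.3,1,-40,0,0,0,1,-0.3,1,-40,0,0,0])

```text
t: 17.5
eef_pos: [616.2, 60.0, 140.7]
tcp_rot: [-3.142, -0.001, -0.0]
ft_force: [0.6, 0.0, -1.5]
opening: 0.996
```

```bash
python3 - <<'E'
from h import *
plan((612,-324.5,120,23))
c=env.calibration('wrist');p,d=env.read_camera('wrist'); cv2.imwrite('pics/w9.png',p[:,:,::-1])
w=world(c,d,np.ones_like(d,bool),True)
for z0,z1 in [(83,100),(5,12)]:
  m=(w[:,2]>z0)&(w[:,2]<z1)&(np.hypot(w[:,0]-616,w[:,1]-61)<40); q=w[m]
  print(len(q),q.min(0),q.max(0),cv2.minEnclosingCircle(q[:,:2].astype(np.float32)))
E
```

```text
t 17.5 at [616.23  59.95 140.75] rpy [-3.14 -0.   -0.  ] op 0.996 F [ 0.65  0.04 -1.48]
-> (612, -324.5, 120, 23) d [ -4.2 384.5  20.7] rv [  0.   -0.1 -23. ] rows 7.70071030873119
1160 [604.29  50.    83.1 ] [628.75  73.75  92.73] ((616.642822265625, 61.65461349487305), 12.399584770202637)
941 [580.9   37.87   5.01] [651.67  97.18  11.97] ((616.2933349609375, 61.9906120300293), 36.02623748779297)
```

View pics/w9.png

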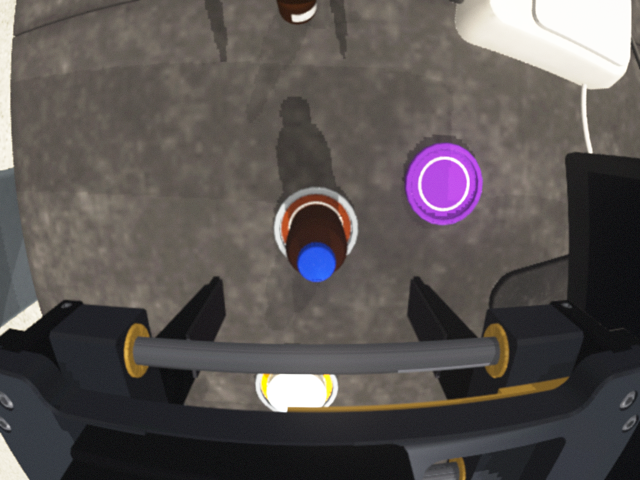

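The bottle is centred in the brown holder, with its cap at (316,262). Next is the middle-sized carton.

>>> arm_command(motion=[1,-4.2,384.5,20.7,0,0,-23,1,-4.2,384.5,20.7,0,0,-23,1,-4.2,384.5,20.7,0,0,-23,1,-4.2,384.5,20.7,0,0,-23,1,-4.2,384.5,20.7,0,0,-23,1,-4.2,384.5,20.7,0,0,-23,1,-4.2,384.5,20.7,0,0,-23,1,-4.2,384.5,20.7,0,0,-23,1,-4.2,384.5,20.7,0,0,-23,1,-4.2,384.5,20.7,0,0,-23,1,-4.2,384.5,20.7,0,0,-23,1,-4.2,384.5,20.7,0,0,-23,1,-4.2,384.5,20.7,0,0,-23])

```text
t: 18.85
eef_pos: [612.2, -323.4, 119.6]
tcp_rot: [-3.141, -0.0, 0.403]
ft_force: [-0.6, 0.3, -0.1]
opening: 0.998
```

```bash
python3 - <<'E'
from h import *
c=env.calibration('wrist');p,d=env.read_camera('wrist'); cv2.imwrite('pics/w10.png',p[:,:,::-1])
w=world(c,d,np.ones_like(d,bool),True)
for z0,z1 in [(23,40)]:
  m=(w[:,2]>z0)&(w[:,2]<z1)&(np.hypot(w[:,0]-612,w[:,1]+324)<50); q=w[m]
  print(len(q),q.min(0),q.max(0),cv2.minAreaRect(q[:,:2].astype(np.float32)))
m=(w[:,2]>60)&(w[:,1]<-340)&(w[:,0]>650)&(w[:,2]<300); q=w[m]
if len(q): print('machine',q[:,0].min(),q[:,1].max())
plan((612,-324.5,8,23))
E
```

```text
4391 [ 582.09 -366.23   23.02] [ 642.04 -280.92   29.59] ((612.1040649414062, -324.046875), (31.37474822998047, 81.96575164794922), 23.314350128173828)
machine 704.9520582214299 -362.0595755818564
t 18.9 at [ 612.24 -323.59  119.65] rpy [-3.14 -0.    0.4 ] op 0.999 F [-0.07 -0.61  0.72]
-> (612, -324.5, 8, 23) d [ -0.6   0.7 111.6] rv [-0.  -0.   0.1] rows 2.2330112516406375
```

View pics/w10.png

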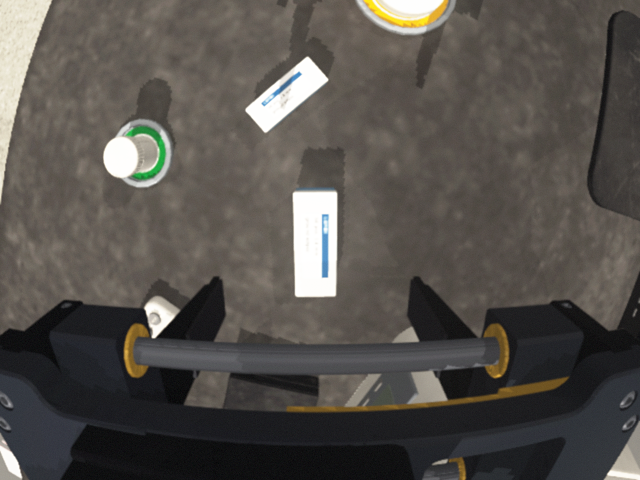

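The carton at (315,243) measures 31.4 x 82 mm and is aligned with the jaws. The appliance is more than 30 mm away from the gripper.

>>> arm_command(motion=[1,0,0,50,0,0,-0.3,1,0,0,95,0,0,-0.3,1,0,0,112,0,0,-0.3,1,0,0,112,0,0,-0.3,-1,0,0,112,0,0,-0.3,-1,0,0,112,0,0,-0.3,-1,0,0,112,0,0,-0.3,-1,0,0,112,0,0,-0.3,-1,0,0,112,0,0,-0.3,-1,0,0,112,0,0,-0.3,-1,0,0,112,0,0,-0.3,-1,0,0,112,0,0,-0.3,-1,0,0,112,0,0,-0.3])

```text
t: 20.2
eef_pos: [611.9, -324.5, 7.4]
tcp_rot: [-3.141, 0.0, 0.407]
ft_force: [0.3, -0.3, 1.0]
opening: 0.318
```

```bash
python3 - <<'E'
from h import *
plan((427.5,-100.3,90,13.5))
E
```

```text
t 20.2 at [ 611.91 -324.49    7.41] rpy [-3.14  0.    0.41] op 0.318 F [ 0.29 -0.28  0.97]
-> (427.5, -100.3, 90, 13.5) d [ -80.7 -278.9  -82.5] rv [-0.   0.   9.8] rows 6.036202572429966
```

>>> arm_command(motion=[-1,0,0,-40,0,0,0,-1,0,0,-82.5,0,0,0,-1,-80.7,-278.9,-82.5,0,0,9.8,-1,-80.7,-278.9,-82.5,0,0,9.8,-1,-80.7,-278.9,-82.5,0,0,9.8,-1,-80.7,-278.9,-82.5,0,0,9.8,-1,-80.7,-278.9,-82.5,0,0,9.8,-1,-80.7,-278.9,-82.5,0,0,9.8,-1,-80.7,-278.9,-82.5,0,0,9.8,-1,-80.7,-278.9,-82.5,0,0,9.8,-1,-80.7,-278.9,-82.5,0,0,9.8,-1,-80.7,-278.9,-82.5,0,0,9.8])

```text
t: 21.4
eef_pos: [428.2, -101.0, 89.9]
tcp_rot: [3.141, -0.0, 0.235]
ft_force: [-0.2, 0.4, -1.8]
opening: 0.315
```

```bash
python3 - <<'E'
from h import *
plan((427.5,-100.3,11,13.5))
c=env.calibration('wrist');p,d=env.read_camera('wrist'); cv2.imwrite('pics/w11.png',p[:,:,::-1])
w=world(c,d,np.ones_like(d,bool),True)
# along holder axes
a=np.radians(13.5); X=np.array([np.cos(a),np.sin(a)]); Y=np.array([-np.sin(a),np.cos(a)])
l=(w[:,:2]-[427.5,-100.3]); l=np.c_[l@X,l@Y]
for z0,z1,n in [(5,12,'lip'),(100,125,'carton top')]:
  m=(w[:,2]>z0)&(w[:,2]<z1)&(abs(l[:,0])<(36 if z0<50 else 16.5))&(abs(l[:,1])<62); q=l[m]
  print(n,len(q),q.min(0),q.max(0),cv2.minAreaRect(w[m][:,:2].astype(np.float32)))
E
```

```text
t 21.4 at [ 428.19 -100.95   89.9 ] rpy [ 3.14 -0.    0.23] op 0.315 F [-0.24  0.43 -1.85]
-> (427.5, -100.3, 11, 13.5) d [-0.5 -0.8 78.9] rv [ 0. -0. -0.] rows 1.578178317525807
lip 1426 [-28.66 -24.85] [28.16 54.1 ] ((423.8569641113281, -86.1672592163086), (56.72966003417969, 78.95752716064453), 13.428903579711914)
carton top 9208 [-16.48 -41.19] [16.5  41.05] ((427.5277404785156, -100.36465454101562), (32.981109619140625, 82.23793029785156), 13.516270637512207)
```

View pics/w11.png

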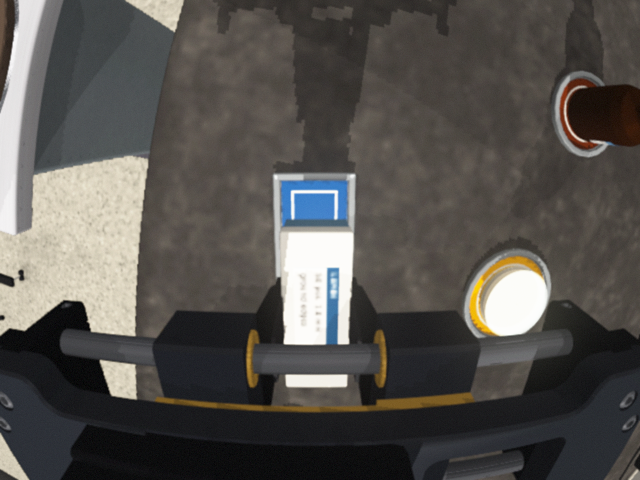

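>>> arm_command(motion=[-1,0,-0.6,40,0,0,0,-1,0,-0.6,70,0,0,0,-1,0,-0.6,79.2,0,0,0,-1,0,-0.6,79.2,0,0,0,-1,0,-0.6,79.2,0,0,0,0,0,-0.6,79.2,0,0,0,1,0,-0.6,79.2,0,0,0,1,0,-0.6,79.2,0,0,0,1,0,-0.6,79.2,0,0,0,1,0,-0.6,40,0,0,0,1,0,-0.6,-5,0,0,0,1,0,-0.6,-50,0,0,0,1,0,-0.6,-60,0,0,0,1,0,-0.6,-60,0,0,0,1,0,-0.6,-60,0,0,0])

```text
t: 22.95
eef_pos: [426.9, -99.5, 149.1]
tcp_rot: [-3.141, 0.001, 0.236]
ft_force: [0.2, 0.6, 0.3]
opening: 0.995
```

```bash
python3 - <<'E'
from h import *
plan((300,400,200,13.5))
c=env.calibration('wrist');p,d=env.read_camera('wrist'); cv2.imwrite('pics/w12.png',p[:,:,::-1])
w=world(c,d,np.ones_like(d,bool),True)
a=np.radians(13.5); X=np.array([np.cos(a),np.sin(a)]); Y=np.array([-np.sin(a),np.cos(a)])
l=(w[:,:2]-[427.5,-100.3]); l=np.c_[l@X,l@Y]
m=(w[:,2]>26)&(w[:,2]<45)&(abs(l[:,0])<36)&(abs(l[:,1])<62); q=w[m]
print(len(q),np.percentile(q[:,2],[2,50,98]),cv2.minAreaRect(q[:,:2].astype(np.float32)))
A=np.c_[q[:,:2]-q[:,:2].mean(0),np.ones(len(q))]; print('tilt deg',np.degrees(np.linalg.lstsq(A,q[:,2],rcond=None)[0][:2]))
E
```

```text
t 22.95 at [426.93 -99.51 149.12] rpy [-3.14  0.    0.24] op 0.995 F [0.2  0.59 0.32]
-> (300, 400, 200, 13.5) d [  -6.9 -515.4  -50.5] rv [-0.  0. -0.] rows 10.357764788835338
3646 [28.54 30.1  31.57] ((428.16656494140625, -98.58558654785156), (31.200450897216797, 81.51258850097656), 12.951347351074219)
tilt deg [ 0.06 -0.18]
```

View pics/w12.png

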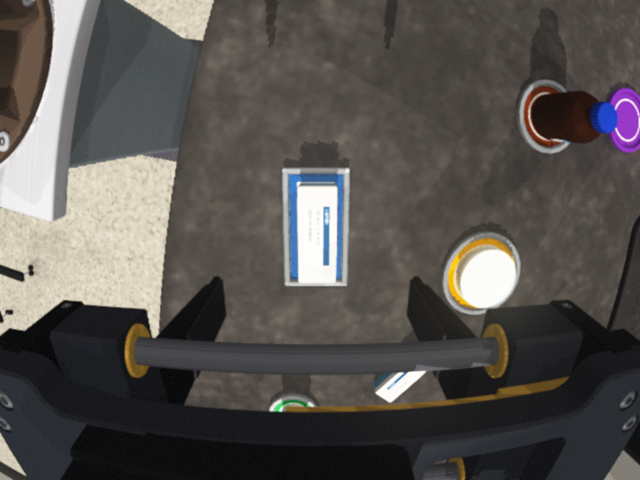

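The carton lies flat and centred in the blue holder, at (318,228). I'll take a last overall check from the top and scene cameras.

```bash
python3 - <<'E'
from h import *
p,d=env.read_camera('top');c=env.calibration('top'); cv2.imwrite('pics/top_end.png',p[:,:,::-1])
w=world(c,d,np.ones_like(d,bool))
for n,(x,y),r,lo,hi in [('dish',(596,-106),38,10,40),('jar',(453,-313),25,28,60),('bcap',(617,61),25,82,105),('dropper',(602,250),25,85,110),('timer',(516,-466),50,12,35)]:
    m=(w[:,2]>lo)&(w[:,2]<hi)&(np.hypot(w[:,0]-x,w[:,1]-y)<r); q=w[m]
    if len(q)>3: print(n,len(q),(q.min(0)+q.max(0))/2,np.median(q[:,2]))
p,d=env.read_camera('scene'); cv2.imwrite('pics/scene_end.png',p[:,:,::-1])
E
```

```text
dish 378 [ 595.65 -102.81   19.3 ] 18.710820128209434
jar 104 [ 454.28 -312.18   44.11] 43.823061943491325
bcap 68 [616.25  59.31  92.22] 92.63388372597217
dropper 21 [601.99 250.27  94.63] 94.49609555353823
timer 409 [ 517.06 -465.66   20.32] 17.02233857983788
```

View pics/top_end.png

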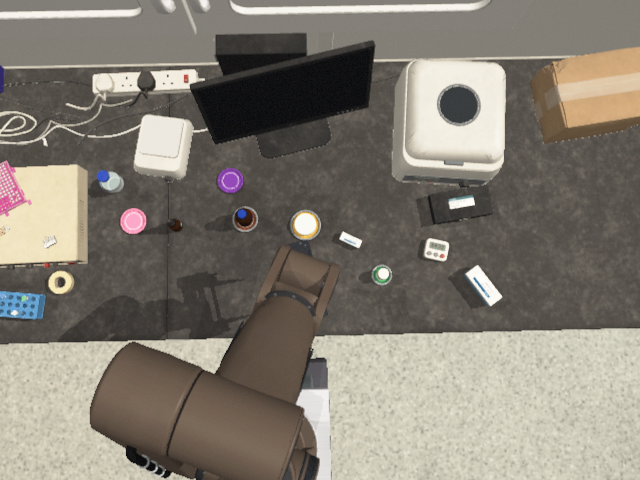

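View pics/scene_end.png

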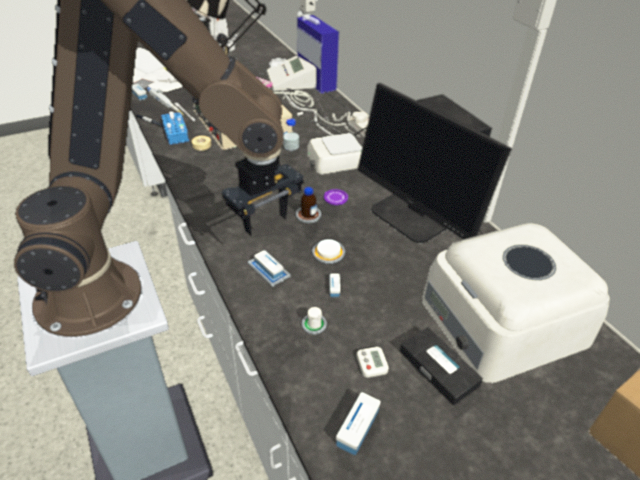

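Both views show all four things in their holders, with the dropper and timer unmoved and the gripper clear. I'm handing in now.

```bash
python3 -c "
from cell import env
print(env.job_done(), env.state()['t'])"
```

```text
the job is handed in; nothing more can be done
the job is handed in; nothing more can be done
```

All four things are in their holders, and I handed the job in with about 23 s on the robot's clock. I placed the dish in the yellow holder first, then moved the jar out of the bottle's holder into the green one. The bottle went into the brown holder next, and the middle-sized carton into the blue one last.

**Final checks:**
- **Jar and bottle:** the jar and the bottle's cap are both within about 1.5 mm of their holder's centre by the wrist camera. The top camera puts the bottle's cap about 2 mm off. The tops are at about 44 mm and 92 mm, as expected for standing on the floors.
- **Carton:** it is within about 2 mm of centre and lies flat, tilted less than 0.2°.
- **Dish:** its top is at about 19 mm, so it is flat on the floor. The top camera puts it about 3 mm off centre in y, with 8 mm of clearance to the lip.
- **Bystanders:** the dropper and timer read within about 1.5 mm of their starting positions, which is within the measuring noise.

**Disagreement:** the wrist and top cameras differed by 1–3 mm in y, so I mostly split the difference. No check failed.

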